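# Slide the instrument cassette through the guide posts to the stop

## Robot

A 6-joint arm with a two-finger parallel gripper is mounted at the origin on the work surface. World frame = base frame: x ahead of the robot, y to its left, z up, the work surface at z = 0. Lengths are in mm, angles in rad, forces in N, time in s.
With the tool pointing down it reaches from about 275 to 1000 mm from the base axis. Payload 8.4 kg.
Tool frame: the origin (TCP) lies midway between the tips of the shut fingers; the grasp point (between the pads) lies 19 mm behind it; z points along the fingers, y is the direction in which the jaws open and shut (so a half turn about z gives the same grasp; the last joint's range is limited). The gripper opens to 85 mm and grips with 20 to 120 N. Pads are 22 mm wide; open, the fingers measure 114 mm over their backs; the gripper's body (76 mm by 85 mm) begins 54 mm behind the grasp point. The pads swing forward as they close: fully open they stand 13 mm farther back than shut.
Start: joints at [-1.243, 0.353, 1.633, -0, 1.155, -0.002], TCP at [202.407, -591.32, 231.281] pointing down, gripper open.
Joint ranges: [-2.63, 2.63], [-0.92, 2.1], [0.06, 2.66], [-1.3, 4.44], [0, 2.69], [-3.02, 3.02]. Speed limits (rad/s): [2.22, 2.22, 2.79, 3.14, 3.14, 3.14].

## Interface

Orientations are given as [roll, pitch, yaw] about the fixed x, y, z axes, in that order (R = Rz(yaw) Ry(pitch) Rx(roll)).
In Python, from rig import * gives the robot as it stands.
- The arm moves only by the tool play_rows, never from a script. Its argument "moves" is a list of rows, each a list of 3 entries, a list of its own where there are three numbers: the shift along the tool's x, y, z in m, then the turn, a rotation vector about the tool's x, y, z in rad, then the opening in per cent of the stroke, from 0 (shut) to 100 (fully open). In form: [[[x, y, z], [rx, ry, rz], fingers], ...]. A call has 1 to 20 rows; each row shifts and turns the commanded pose from where the row before left it, along the tool's axes as they then stand; what a row does not reach is not made up. A row lasts 1/10 s, in which the tool goes at most 50 mm and 8.59 degrees, less where a joint would pass 70% of its speed; a pose out of reach is approached as far as the arm can. A call is refused whole if a number of a shift passes 0.05 or a number of a turn 0.15, either way. A call with a gripper value outside its range is refused whole. The fingers move at their own pace and stop on an object; "squeeze" is the grip in N (left out, the last holds). Time passes only in rows, so rows that do not move let the fingers close. It gives the time, the measured TCP pose, the force and the opening at its end, in the units of the state.
- sense(): the state, without advancing time (a new reading comes with each control period).
- grab_frame(name): name is "side" or "top" or "wrist"; returns a dict with "pixels" (400x640x3 uint8, red, green, blue), "intrinsics" (3x3 intrinsics, pixels), "distortion" ([k1, k2, p1, p2, k3] as OpenCV has them; the pictures are not rectified), "R" (3x3) and "t" (3): a world point X has camera coordinates R X + t. Camera axes: x right, y down, z forward; pixel columns grow to the right and rows downward; lengths in mm; the calibration is good to about 2 mm. A picture is of the moment at which its call begins. There is no depth.
- sign_off(): hands the job in, once; it reports no verdict.
The state is a dict: "clock": time; "qpos": joint angles; "qvel": joint speeds; "joint_efforts": joint torques, N m; "eef_pos": TCP position; "tcp_rot": TCP orientation; "contact_force": force on the tool from outside, world axes, zero at the start; "wrist_torque": the same for the moment, N m; "opening": opening from 0.0 (shut) to 1.0 (fully open).
Only numpy, scipy, OpenCV 4.12 (cv2) and the standard library are available. Lean on these libraries where they do the work, as an engineer would, in place of code of your own. Each camera call takes 0.05 s, during which the arm holds its last target. There are 200 camera calls.

## Task

Push the steel instrument cassette along the bench, lengthwise through the narrow gap between the two guide posts, until it is fully home: all of it past the posts and its end flat against the stop bar, straight behind the gap. Only push it with the fingers: never take it between them or lift it, and leave the bottle, dishes, carton and scraper where they are.

Things in the scene. Friction and masses are not known exactly. Their poses are not given: they have to be found in the camera images.
- cassette: Loose closed steel box, flat lid with rows of small dark holes; 100 mm long (its x) x 64 mm wide (y) x 32 mm tall, square-cornered, 0.28 to 0.56 kg, same at both ends. Origin: centre of its underside; z up. Starts on the robot's side of the posts, up to 45 mm off the line of the gap, turned up to 20 degrees to it. Slides flat, and stops when no longer pushed.
- dock: Fixed loading dock on the bench: two round guide posts (black rubber below, steel above, 30 mm across, 36 mm tall, centres at y = +50 and -50 mm, so a 70 mm gap) and a stop bar beyond. Origin: on the bench midway between the posts; +x points through the gap to the stop, z up. May be turned up to 15 degrees. No floor plate: the cassette slides on the bench throughout.
- stop (a point): Middle of the near face of the fixed aluminium stop bar (120 mm wide, 16 mm thick, 24 mm tall), 12 mm above the bench, at x = +135 mm, y = 0 of the dock and square to its x. When home, the cassette's end lies against this face: its centre is 50 mm before it (dock x = +85 mm), its rear end 20 mm past the posts.
- bottle: White plastic bottle with a blue cap, 60 mm across, 130 mm tall, loose, beside the dock; not to be disturbed. Origin: centre of its underside.
- dishes: Stack of three round culture dishes, 89 mm across, 36 mm tall, loose, beside the dock; not to be disturbed. Origin: centre of its underside.
- carton: Small white carton with a green band, 60 x 95 x 50 mm (x, y, z), loose, beside the dock; not to be disturbed. Origin: centre of its underside.
- scraper: Flat white plastic scraper lying on the bench, 180 mm long (its x), 80 mm wide at the blade (+x end), 8 mm thick, loose, to the right of the stop bar; not to be disturbed. Origin: on its underside, mid-length.
Mind the look-alikes: they are no part of the job. Of the things that look like the dock, take the one that is farthest to the robot's right at the start. Leave any blue look-alike of the cassette alone.

How it is judged (in metres and radians):
On the way:
1. the cassette is in the gap, its middle between the two posts (x of cassette in the frame of dock between -0.02 and 0.02 m and y of cassette in the frame of dock between -0.02 and 0.02 m), for 0.05 s.
At the end, for the whole second after the job is handed in: The cassette lies flat and still past the posts, its end within 7 mm of the stop bar and square to it within 5 degrees, its middle within 20 mm of the line through the gap; each bystander within 20 mm of where it stood (x of cassette in the frame of dock between 0.078 and 0.092 m and y of cassette in the frame of dock between -0.02 and 0.02 m and angle between the x axis of cassette and the x axis of dock, either way round below 0.09 rad and angle between cassette's own z axis and vertical below 0.05 rad and height (world z) of cassette below 0.004 m and linear speed of cassette below 0.01 m/s and distance of each of bottle, dishes, carton, scraper from where it was at the start of the episode below 0.02 m); the robot touches nothing.
It fails at once if the cassette is lifted more than 10 mm or tipped more than 15 degrees (height (world z) of cassette above 0.01 m or angle between cassette's own z axis and vertical above 0.26 rad).
It fails at once if the cassette is taken between the fingers (x of the grasp point in the frame of cassette between -0.045 and 0.045 m and y of the grasp point in the frame of cassette between -0.027 and 0.027 m and z of the grasp point in the frame of cassette between -0.01 and 0.044 m).
It fails at once if the bottle, the dishes, the carton or the scraper is moved more than 20 mm (distance of any of bottle, dishes, carton, scraper from where it was at the start of the episode above 0.02 m).
It also fails if it takes over 54 s, if anything falls off the work surface, if the arm or the gripper's body presses on something with over 40 N, if the wrist force passes 120 N, or if a joint passes its speed limit or range.

## Working session

There is one attempt and no reset: what is moved stays moved. The work goes in short steps, Python scripts to look and compute and a tool call to move; the robot and the scene stay as the last step left them, time stands still between calls to the robot, and variables do not carry over. Pictures are saved under pics/ and viewed, about 8 in all and at most 12, crops included, and the job is handed in when it is done.

Besides the shell and the picture viewer there is one more tool, called after ">>>" as name(argument=value, ...) on one line, values as JSON. play_rows: Moves the arm, as the interface text tells. Its arguments: {"type":"object","properties":{"moves":{"type":"array"},"squeeze":{"type":"number"}},"required":["moves"]}

```bash
mkdir -p pics
python3 - <<'E'
from rig import *
import cv2,numpy as np
for n in ("top","side"):
    f=grab_frame(n); cv2.imwrite(f"pics/{n}0.png",f["pixels"][:,:,::-1]); np.savez(f"{n}0.npz",**{k:np.array(v) for k,v in f.items()})
    R=np.array(f["R"]);print(n,-R.T@np.array(f["t"]),R.tolist(),f["intrinsics"],f["distortion"])
print(sense())
E
```

```text
top [474.84136467  25.95434097 967.24476422] [[-0.01736692693170345, -0.9997891304470855, 0.010958306840430636], [-0.993077900184423, 0.015974903702457813, -0.11636617471152996], [0.11616657873177637, -0.012903375200208423, -0.9931459252769437]] [[373.04274806   0.         318.97165719]
 [  0.         373.04274806 197.48889182]
 [  0.           0.           1.        ]] [-0.0148001  0.         0.         0.         0.       ]
side [141.77756966 721.9521906  559.07412108] [[-0.8306539006259749, -0.5564428901428125, 0.01963179524054481], [-0.29985108459244364, 0.41734977697325104, -0.8578510889012806], [0.46915181385516136, -0.7184639682474627, -0.513523224291288]] [[445.41315536   0.         322.69004887]
 [  0.         445.41315536 196.48590651]
 [  0.           0.           1.        ]] [-0.11441928  0.          0.          0.          0.        ]
{'clock': 0.1, 'qpos': array([-1.24339213e+00,  3.53599007e-01,  1.63403565e+00,  8.20063440e-06,
        1.15523005e+00, -2.38223911e-03]), 'qvel': array([ 2.33041252e-05, -1.88887123e-03, -6.63049387e-04,  1.49111518e-03,
       -8.38504388e-04, -7.37767542e-04]), 'joint_efforts': array([-1.01642112e-03, -6.06353045e+01, -3.42819357e+01, -5.37015296e-05,
        3.89174907e-03, -1.07939820e-05]), 'eef_pos': array([ 202.27698976, -590.91319936,  230.6345212 ]), 'tcp_rot': array([-3.14032062e+00, -1.05287513e-05,  3.29783109e-01]), 'contact_force': array([ 0.28323708,  0.34649579, -0.13035063]), 'wrist_torque': array([-0.00967473, -0.02739896,  0.07574343]), 'opening': 1.0019698385173983}
```

View pics/top0.png

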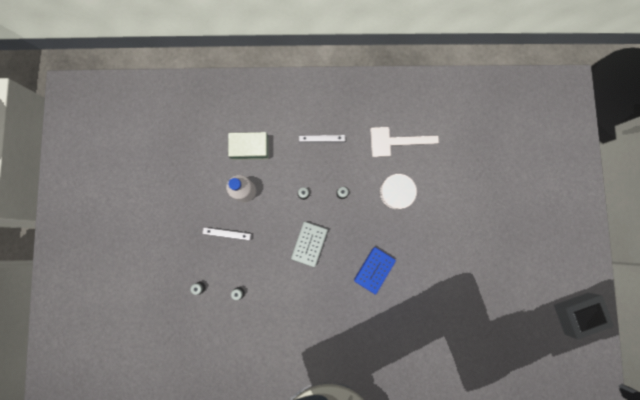

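View pics/side0.png

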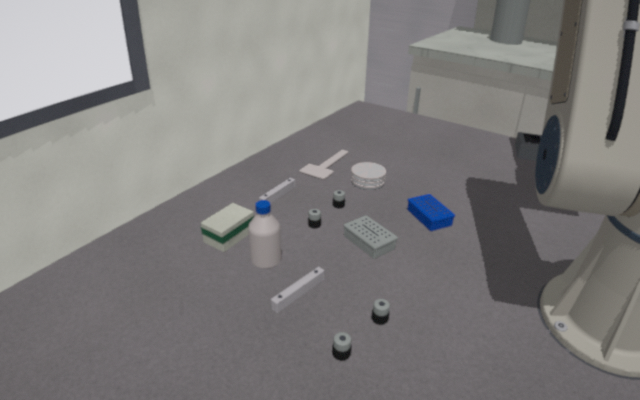

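Top view: there are two docks. Dock A has posts at (303,193) and (342,192) with its bar at (322,138). Dock B has posts at (197,288) and (237,294) with its bar at (227,234). Image right is the robot's right (-y), so A is the one meant. The grey perforated box at (310,244) is the cassette, and the blue one at (375,270) is the look-alike. Next I measure and confirm in a crop.

```bash
cat > h.py <<'E'
import cv2,numpy as np
def ray(f,uv,z):
    uv=np.array(uv,float).reshape(-1,1,2); n=cv2.undistortPoints(uv,np.array(f["intrinsics"]),np.array(f["distortion"])).reshape(-1,2)
    R=np.array(f["R"]);C=-R.T@np.array(f["t"]); d=np.c_[n,np.ones(len(n))]@R
    return (C+d*((z-C[2])/d[:,2])[:,None])[:,:2]
def blobs(img,x0,y0,x1,y1,thr=110,amin=20):
    g=img[y0:y1,x0:x1].min(axis=2); m=(g>thr).astype(np.uint8)
    cs,_=cv2.findContours(m,cv2.RETR_EXTERNAL,cv2.CHAIN_APPROX_NONE)
    return [c+np.array([x0,y0]) for c in cs if cv2.contourArea(c)>amin]
def rect(P):
    (c,s,a)=cv2.minAreaRect(P.astype(np.float32)); 
    if s[0]<s[1]: s=s[::-1]; a+=90
    a=(a+90)%180-90
    return np.round(c,1),np.round(s,1),round(a,2)
E
python3 - <<'E'
from h import *
f=dict(np.load("top0.npz")); im=f["pixels"]
for nm,b,z in (("postL",(293,180,315,204),36),("postR",(332,180,354,204),36),("bar",(290,128,355,150),24),("cas",(280,215,335,275),32)):
    for c in blobs(im,*b):
        print(nm,cv2.contourArea(c),rect(ray(f,c,z)))
cv2.imwrite("pics/crop0.png",cv2.resize(im[110:310,180:450,::-1],None,fx=2.9,fy=2.9,interpolation=cv2.INTER_CUBIC))
for nm,uv,z in (("bottle",(237,188),0),("dish",(398,191),36),("scr",[(372,128),(390,156),(438,140)],8),("carton",[(229,133),(266,157)],50)): print(nm,ray(f,uv,z))
E
```

```text
postL 483.0 (array([599.7,  52.6]), array([58.4, 53. ]), -0.89)
postR 483.0 (array([598.1, -45.8]), array([58.8, 53.2]), -1.23)
bar 1344.0 (array([739.2,   3. ]), array([166.7,  56. ]), 89.2)
cas 3186.0 (array([467.6,  45.8]), array([145.8, 135.5]), -0.95)
bottle [[616.39587249 227.22077995]]
dish [[ 597.058741   -186.06887403]]
scr [[ 770.39359144 -130.42789063]
 [ 693.91840177 -175.2701025 ]
 [ 735.40666107 -304.73296599]]
carton [[749.60719658 238.21789847]
 [686.36346108 144.94344677]]
```

View pics/crop0.png

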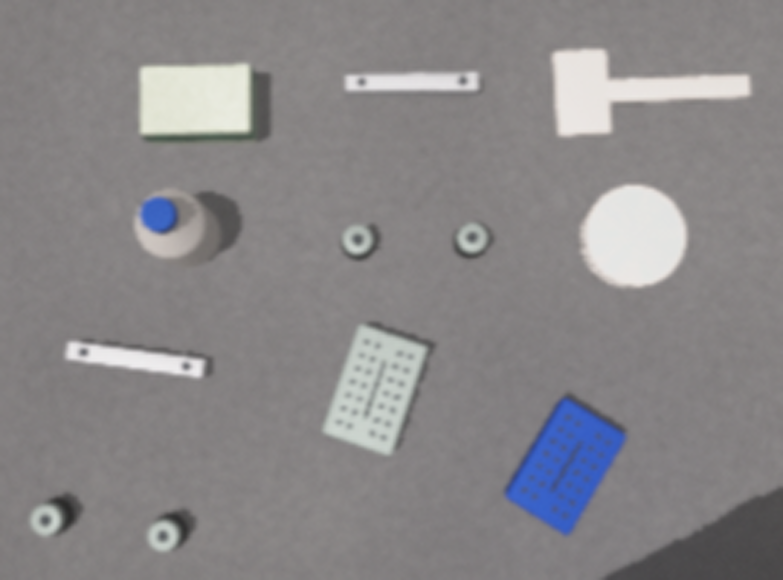

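The crop confirms it: the grey cassette is at crop (377,390), dock A's posts are at (358,240) and (472,238), and its bar is at (412,83). The threshold was too low, so I raise it.

Run:
```python
from h import *
f=dict(np.load("top0.npz")); im=f["pixels"]
for t in (140,155):
  for nm,b,z in (("postL",(293,180,315,204),36),("postR",(332,180,354,204),36),("bar",(290,128,355,150),24),("cas",(280,215,335,275),32)):
    for c in blobs(im,*b,thr=t): print(t,nm,cv2.contourArea(c),rect(ray(f,c,z)))
```

```text
140 postL 69.0 (array([598.4,  55.1]), array([25.4, 22.6]), -0.62)
140 postR 66.0 (array([598. , -45.7]), array([22.9, 22.7]), -1.34)
140 bar 300.0 (array([741.8,   4.3]), array([122.1,  18.7]), 89.2)
140 cas 983.0 (array([468.2,  42.1]), array([100.,  65.]), -19.21)
155 postL 57.5 (array([598.4,  55.1]), array([22.7, 20.3]), 89.09)
155 postR 54.0 (array([598. , -45.7]), array([21.6, 21.4]), -46.34)
155 bar 239.5 (array([741.4,   4.3]), array([117.2,  16.9]), -89.41)
155 cas 933.5 (array([468.3,  41.8]), array([97.7, 62.1]), -19.6)
```

Dock A is at about (598, 4.5) mm with yaw about 0 (bar and post spacing agree). The cassette is at (468, 42) with yaw -19.4°. My plan:
1. Push sideways (-y) with two spread fingers on the long +y side, so it squares up on the line y≈4.5.
2. Push in +x from behind, with both fingers on the rear end.

First I turn the tool and travel.

>>> play_rows(moves=[[[0, 0, 0], [0, 0, -0.138], 60], [[0, 0, 0], [0, 0, -0.138], 60], [[0, 0, 0], [0, 0, -0.138], 60], [[0, 0, 0], [0, 0, -0.138], 60], [[0, 0, 0], [0, 0, -0.138], 60], [[0, 0, 0], [0, 0, -0.138], 60], [[0, 0, 0], [0, 0, -0.138], 60], [[0, 0, 0], [0, 0, -0.138], 60], [[0, 0, 0], [0, 0, -0.138], 60], [[0.04, 0.016, 0], [0, 0, 0], 60], [[0.044, 0.0165, 0], [0, 0, 0], 60], [[0.044, 0.0165, 0], [0, 0, 0], 60], [[0.044, 0.0165, 0], [0, 0, 0], 60], [[0.044, 0.0165, 0], [0, 0, 0], 60], [[0.044, 0.0165, 0], [0, 0, 0], 60], [[0.044, 0.0165, 0], [0, 0, 0], 60], [[0.044, 0.0165, 0], [0, 0, 0], 60], [[0.044, 0.0165, 0], [0, 0, 0], 60], [[0.044, 0.0165, 0], [0, 0, 0], 60], [[0, 0, 0], [0, 0, 0], 60]])

```text
clock: 2.1
eef_pos: [367.6, -150.6, 231.2]
tcp_rot: [3.141, -0.002, 1.577]
contact_force: [-0.2, -0.9, -0.2]
opening: 0.598
```

>>> play_rows(moves=[[[0.039, 0.014, 0], [0, 0, 0], 60], [[0.039, 0.014, 0], [0, 0, 0], 60], [[0.039, 0.014, 0], [0, 0, 0], 60], [[0.039, 0.014, 0], [0, 0, 0], 60], [[0.039, 0.014, 0], [0, 0, 0], 60], [[0.039, 0.014, 0], [0, 0, 0], 60], [[0.041, 0.014, 0], [0, 0, -0.0], 60], [[0, 0, 0.04], [0, 0, 0], 60], [[0, 0, 0.04], [0, 0, 0], 60], [[0, 0, 0.04], [0, 0, 0], 60], [[0, 0, 0.04], [0, 0, 0], 60], [[0, 0, 0.03], [0, 0, 0], 60], [[0, 0, 0.02], [0, 0, 0], 60], [[0, 0, 0.011], [0, 0, 0], 60], [[0, 0, 0], [0, 0, 0], 60], [[0, 0, 0], [0, 0, 0], 60]])

```text
clock: 3.7
eef_pos: [464.7, 119.8, 10.8]
tcp_rot: [3.141, -0.0, 1.572]
contact_force: [0.3, 0.1, 0.3]
opening: 0.602
```

Run:
```python
from rig import *
import cv2,numpy as np
f=grab_frame("side"); cv2.imwrite("pics/side1.png",cv2.resize(f["pixels"][130:330,220:540,::-1],None,fx=2.4,fy=2.4))
print({k:np.round(v,3) for k,v in sense().items()})
```

```text
{'clock': np.float64(3.75), 'qpos': array([ 0.249,  0.473,  2.091, -0.   ,  0.577,  0.249]), 'qvel': array([ 0.002, -0.013,  0.001,  0.001, -0.004,  0.004]), 'joint_efforts': array([-6.8000e-02, -5.1139e+01, -1.7266e+01, -3.0000e-03,  1.8000e-02,
       -4.0000e-03]), 'eef_pos': array([464.992, 119.946,  11.181]), 'tcp_rot': array([ 3.14 , -0.   ,  1.572]), 'contact_force': array([-0.206, -0.361, -0.754]), 'wrist_torque': array([0.047, 0.042, 0.002]), 'opening': np.float64(0.6)}
```

View pics/side1.png

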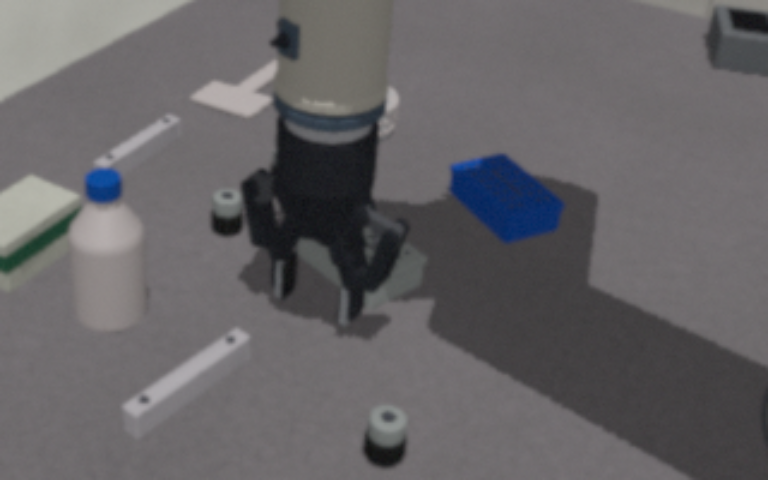

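The side view shows both fingers low on the +y side of the cassette and clear of the bottle. I lower a little and push sideways slowly, stopping about 9 mm short of the line.

>>> play_rows(moves=[[[0, 0, 0.005], [0, 0, 0], 60], [[-0.01, 0, 0], [0, 0, 0], 60], [[-0.01, 0, 0], [0, 0, 0], 60], [[-0.006, 0, 0], [0, 0, 0], 60], [[-0.004, 0, 0], [0, 0, 0], 60], [[-0.003, 0, 0], [0, 0, 0], 60], [[-0.003, 0, 0], [0, 0, 0], 60], [[-0.003, 0, 0], [0, 0, 0], 60], [[-0.003, 0, 0], [0, 0, 0], 60], [[-0.003, 0, 0], [0, 0, 0], 60], [[-0.003, 0, 0], [0, 0, 0], 60], [[-0.003, 0, 0], [0, 0, 0], 60], [[-0.003, 0, 0], [0, 0, 0], 60], [[-0.003, 0, 0], [0, 0, 0], 60], [[-0.003, 0, 0], [0, 0, 0], 60], [[0, 0, 0], [0, 0, 0], 60]])

```text
clock: 5.35
eef_pos: [464.4, 59.5, 5.3]
tcp_rot: [3.141, 0.0, 1.572]
contact_force: [-0.0, 0.5, -0.5]
opening: 0.597
```

Run:
```python
from rig import *
import cv2,numpy as np
f=grab_frame("top"); im=f["pixels"];np.savez("top1.npz",**{k:np.array(v) for k,v in f.items()})
cv2.imwrite("pics/top1.png",cv2.resize(im[170:290,250:410,::-1],None,fx=4,fy=4))
```

```text
(no output)
```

View pics/top1.png

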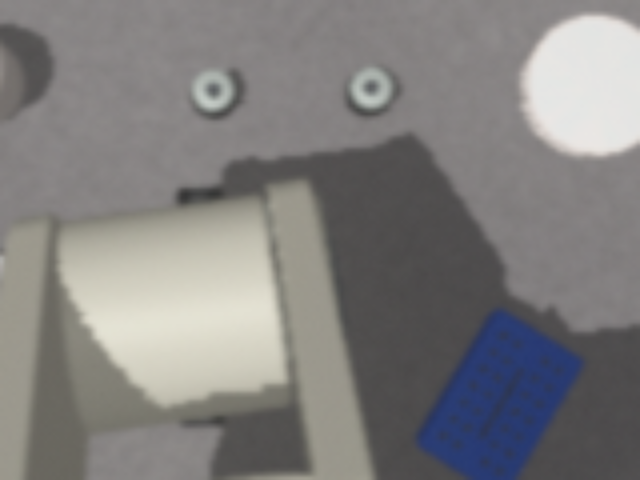

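The arm hides the cassette here. I finish the sideways push by another 11.5 mm, back off, lift, turn the tool to yaw 0 aside, and look.

>>> play_rows(moves=[[[-0.003, 0, 0], [0, 0, 0], 60], [[-0.003, 0, 0], [0, 0, 0], 60], [[-0.003, 0, 0], [0, 0, 0], 60], [[-0.0025, 0, 0], [0, 0, 0], 60], [[0, 0, 0], [0, 0, 0], 60]])

```text
clock: 5.9
eef_pos: [464.3, 48.1, 5.3]
tcp_rot: [-3.142, 0.0, 1.572]
contact_force: [0.1, -0.1, 0.3]
opening: 0.603
```

>>> play_rows(moves=[[[0.01, 0, 0], [0, 0, 0], 60], [[0.02, 0, 0], [0, 0, 0], 60], [[0.03, 0, -0.04], [0, 0, 0], 60], [[0.04, -0.01, -0.04], [0, 0, 0], 60], [[0.04, -0.02, -0.04], [0, 0, 0], 60], [[0.04, -0.02, 0], [0, 0, 0], 25], [[0.0, -0.02, 0], [0, 0, 0.14], 25], [[0, 0, 0], [0, 0, 0.143], 25], [[0, 0, 0], [0, 0, 0.143], 25], [[0, 0, 0], [0, 0, 0.143], 25], [[0, 0, 0], [0, 0, 0.143], 25], [[0, 0, 0], [0, 0, 0.143], 25], [[0, 0, 0], [0, 0, 0.143], 25], [[0, 0, 0], [0, 0, 0.143], 25], [[0, 0, 0], [0, 0, 0.143], 25], [[0, 0, 0], [0, 0, 0.143], 25], [[0, 0, 0], [0, 0, 0.143], 25], [[0, 0, 0], [0, 0, 0], 25]])

```text
clock: 7.7
eef_pos: [398.4, 217.0, 113.4]
tcp_rot: [3.141, 0.0, -0.0]
contact_force: [0.4, -0.6, 0.2]
opening: 0.25
```

```bash
cat > look.py <<'E'
import sys
from rig import *
from h import *
f=grab_frame("top"); im=f["pixels"]; n=sys.argv[1]; b=[int(a) for a in sys.argv[2:6]]
x0,y0,x1,y1=b
cv2.imwrite(f"pics/{n}.png",cv2.resize(im[100:300,210:450,::-1],None,fx=3,fy=3))
for t in (140,155):
    for c in blobs(im,*b,thr=t,amin=300): print(t,cv2.contourArea(c),rect(ray(f,c,32)))
E
python3 look.py top2 282 207 354 275
```

```text
140 682.5 (array([478.9,   6.8]), array([96.7, 62.4]), -0.84)
155 641.0 (array([477.7,   6.9]), array([95.9, 60.8]), 0.87)
```

View pics/top2.png

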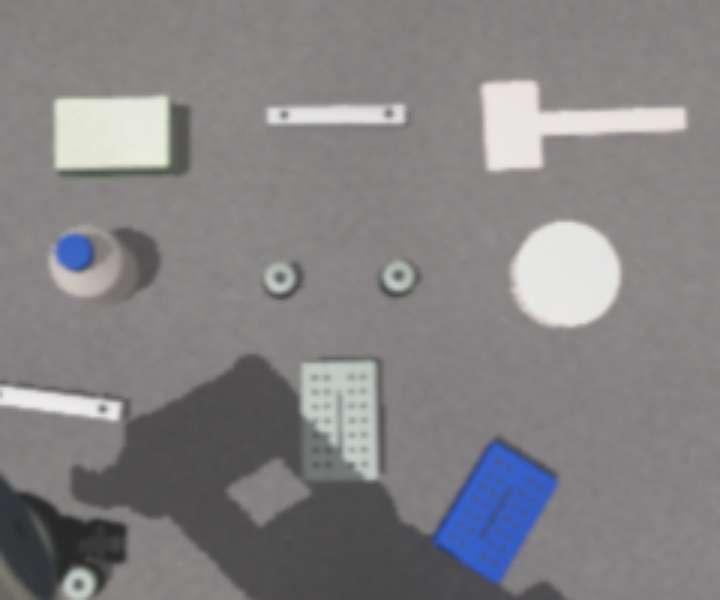

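The cassette is now square (yaw about 0) at crop (340,420), near (477, 6.9) mm. That is about 2 mm left of the gap line, and the bystanders have not moved. I go behind it and push forward with a slight -y drift.

>>> play_rows(moves=[[[-0.006, 0.035, 0], [0, 0, 0], 20], [[-0.007, 0.035, 0], [0, 0, 0], 20], [[0, 0.035, 0], [0, 0, 0], 20], [[0, 0.035, 0], [0, 0, 0], 20], [[0, 0.035, 0], [0, 0, 0], 20], [[0, 0.035, 0], [0, 0, 0], 20], [[0, 0, 0.04], [0, 0, 0], 20], [[0, 0, 0.04], [0, 0, 0], 20], [[0, 0, 0.02], [0, 0, 0], 20], [[0, 0, 0.008], [0, 0, 0], 20], [[0, 0, 0], [0, 0, 0], 20]])

```text
clock: 8.85
eef_pos: [385.5, 6.7, 4.8]
tcp_rot: [3.142, 0.002, 0.004]
contact_force: [0.5, -0.7, 0.9]
opening: 0.203
```

>>> play_rows(moves=[[[0.01, 0, 0], [0, 0, 0], 20], [[0.01, 0, 0], [0, 0, 0], 20], [[0.006, 0, 0], [0, 0, 0], 20], [[0.003, 0, 0], [0, 0, 0], 20], [[0.003, 0, 0], [0, 0, 0], 20], [[0.003, 0, 0], [0, 0, 0], 20], [[0.003, 0.0003, 0], [0, 0, 0], 20], [[0.003, 0.0003, 0], [0, 0, 0], 20], [[0.003, 0.0003, 0], [0, 0, 0], 20], [[0.003, 0.0003, 0], [0, 0, 0], 20], [[0.003, 0.0003, 0], [0, 0, 0], 20], [[0.003, 0.0003, 0], [0, 0, 0], 20], [[0.003, 0.0003, 0], [0, 0, 0], 20], [[0.003, 0, 0], [0, 0, 0], 20], [[0, 0, 0], [0, 0, 0], 20]])

```text
clock: 10.35
eef_pos: [446.0, 4.5, 5.5]
tcp_rot: [3.142, -0.001, 0.002]
contact_force: [-0.1, -0.2, -0.2]
opening: 0.198
```

```bash
python3 look.py top3 282 150 354 270
```

```text
140 1503.5 (array([445.4,  -5.1]), array([127.2,  78.7]), 88.95)
140 353.0 (array([526.1,   5.9]), array([62.9, 57.6]), 89.06)
155 1349.5 (array([442.9,  -6.2]), array([124.6,  73.8]), 88.95)
155 316.0 (array([526.1,   5.9]), array([57.9, 57.6]), 89.06)
```

View pics/top3.png

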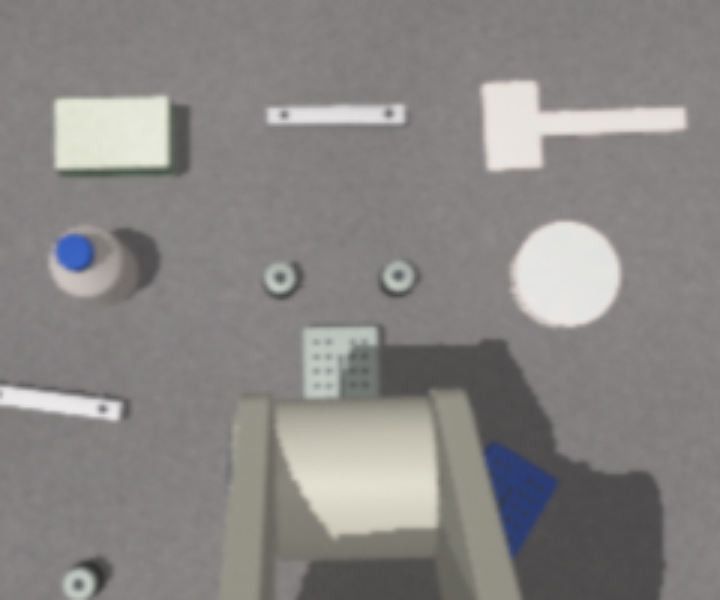

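The cassette is still straight, with its front edge at crop y≈327 and sides at x≈303 and 379. It is at y≈5.8, about 1 mm off the line. I keep pushing with a little more drift.

>>> play_rows(moves=[[[0.003, 0.0002, 0], [0, 0, 0], 20], [[0.003, 0.0002, 0], [0, 0, 0], 20], [[0.003, 0.0002, 0], [0, 0, 0], 20], [[0.003, 0.0002, 0], [0, 0, 0], 20], [[0.003, 0.0002, 0], [0, 0, 0], 20], [[0.003, 0, 0], [0, 0, 0], 20], [[0.003, 0, 0], [0, 0, 0], 20], [[0.003, 0, 0], [0, 0, 0], 20], [[0.003, 0, 0], [0, 0, 0], 20], [[0.003, 0, 0], [0, 0, 0], 20], [[0.003, 0, 0], [0, 0, 0], 20], [[0.003, 0, 0], [0, 0, 0], 20]])

```text
clock: 11.6
eef_pos: [481.4, 3.6, 5.4]
tcp_rot: [3.142, -0.0, 0.002]
contact_force: [-1.7, 0.8, 0.7]
opening: 0.201
```

```bash
python3 look.py top4 282 150 354 230; python3 -c "
from rig import *;s=sense();print(s['contact_force'],s['wrist_torque'])"
```

```text
140 727.5 (array([523.4,  -6.6]), array([128.1,  37.6]), 89.02)
155 588.5 (array([519.6,  -7.8]), array([125.5,  30.1]), 89.02)
[-0.26730234 -0.66002209 -1.31211806] [-0.0539441   0.21188136 -0.01860738]
```

View pics/top4.png

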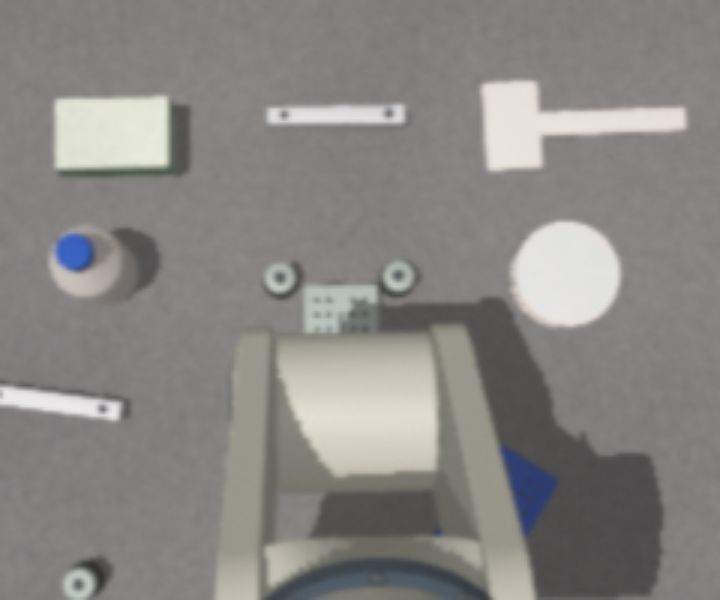

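The front end has entered the gap, with crop clearances of about 4 px on each side. I push on straight and watch the force.

>>> play_rows(moves=[[[0.003, 0, 0], [0, 0, 0], 20], [[0.003, 0, 0], [0, 0, 0], 20], [[0.003, 0, 0], [0, 0, 0], 20], [[0.003, 0, 0], [0, 0, 0], 20], [[0.003, 0, 0], [0, 0, 0], 20], [[0.003, 0, 0], [0, 0, 0], 20], [[0.003, 0, 0], [0, 0, 0], 20], [[0.003, 0, 0], [0, 0, 0], 20], [[0.003, 0, 0], [0, 0, 0], 20], [[0.003, 0, 0], [0, 0, 0], 20]])

```text
clock: 12.65
eef_pos: [511.4, 3.6, 5.4]
tcp_rot: [-3.142, -0.0, 0.002]
contact_force: [-1.8, -0.3, -0.6]
opening: 0.202
```

>>> play_rows(moves=[[[0.003, 0, 0], [0, 0, 0], 20], [[0.003, 0, 0], [0, 0, 0], 20], [[0.003, 0, 0], [0, 0, 0], 20], [[0.003, 0, 0], [0, 0, 0], 20], [[0.003, 0, 0], [0, 0, 0], 20], [[0.003, 0, 0], [0, 0, 0], 20], [[0.003, 0, 0], [0, 0, 0], 20], [[0.003, 0, 0], [0, 0, 0], 20], [[0.003, 0, 0], [0, 0, 0], 20], [[0.003, 0, 0], [0, 0, 0], 20], [[0.003, 0, 0], [0, 0, 0], 20], [[0.003, 0, 0], [0, 0, 0], 20], [[0.003, 0, 0], [0, 0, 0], 20], [[0.003, 0, 0], [0, 0, 0], 20], [[0.003, 0, 0], [0, 0, 0], 20], [[0.003, 0, 0], [0, 0, 0], 20], [[0.003, 0, 0], [0, 0, 0], 20], [[0.003, 0, 0], [0, 0, 0], 20]])

```text
clock: 14.45
eef_pos: [565.3, 3.7, 5.4]
tcp_rot: [-3.142, 0.0, 0.002]
contact_force: [-1.4, 0.1, -0.0]
opening: 0.198
```

>>> play_rows(moves=[[[0.003, 0, 0], [0, 0, 0], 20], [[0.003, 0, 0], [0, 0, 0], 20], [[0.003, 0, 0], [0, 0, 0], 20], [[0.003, 0, 0], [0, 0, 0], 20], [[0.003, 0, 0], [0, 0, 0], 20], [[0.003, 0, 0], [0, 0, 0], 20], [[0.003, 0, 0], [0, 0, 0], 20], [[0.003, 0, 0], [0, 0, 0], 20], [[0.003, 0, 0], [0, 0, 0], 20], [[0.003, 0, 0], [0, 0, 0], 20], [[0.003, 0, 0], [0, 0, 0], 20], [[0.003, 0, 0], [0, 0, 0], 20]])

```text
clock: 15.65
eef_pos: [601.3, 3.8, 5.4]
tcp_rot: [-3.142, 0.0, 0.002]
contact_force: [-1.1, 0.1, 1.5]
opening: 0.198
```

The force stays around 2 N. About 22 mm remains, so I approach the bar in small steps.

>>> play_rows(moves=[[[0.003, 0, 0], [0, 0, 0], 20], [[0.003, 0, 0], [0, 0, 0], 20], [[0.003, 0, 0], [0, 0, 0], 20], [[0.003, 0, 0], [0, 0, 0], 20], [[0.002, 0, 0], [0, 0, 0], 20], [[0.002, 0, 0], [0, 0, 0], 20], [[0.001, 0, 0], [0, 0, 0], 20]])

```text
clock: 16.35
eef_pos: [618.3, 3.8, 5.4]
tcp_rot: [3.142, -0.0, 0.002]
contact_force: [-2.9, 0.4, 1.9]
opening: 0.197
```

>>> play_rows(moves=[[[0.001, 0, 0], [0, 0, 0], 20], [[0.001, 0, 0], [0, 0, 0], 20], [[0.001, 0, 0], [0, 0, 0], 20]])

```text
clock: 16.65
eef_pos: [621.1, 3.8, 5.4]
tcp_rot: [-3.142, 0.0, 0.002]
contact_force: [-2.5, -0.3, 0.9]
opening: 0.201
```

>>> play_rows(moves=[[[0.001, 0, 0], [0, 0, 0], 20], [[0.001, 0, 0], [0, 0, 0], 20]])

```text
clock: 16.85
eef_pos: [622.0, 3.8, 5.3]
tcp_rot: [-3.142, 0.002, 0.002]
contact_force: [-8.4, -0.4, 5.2]
opening: 0.201
```

The force jumped to 8 N at x=622, so it has met the bar. One more 1 mm press to seat it flat, then I back away and check.

>>> play_rows(moves=[[[0.001, 0, 0], [0, 0, 0], 20], [[0, 0, 0], [0, 0, 0], 20]])

```text
clock: 17.05
eef_pos: [622.0, 3.9, 5.1]
tcp_rot: [-3.142, 0.004, 0.002]
contact_force: [-8.9, -0.0, 5.4]
opening: 0.203
```

>>> play_rows(moves=[[[-0.003, 0, 0], [0, 0, 0], 20], [[-0.01, 0, 0], [0, 0, 0], 20], [[-0.02, 0, 0], [0, 0, 0], 20], [[-0.03, 0, 0], [0, 0, 0], 20], [[-0.03, 0, 0], [0, 0, 0], 20], [[-0.03, 0, -0.03], [0, 0, 0], 20], [[-0.03, 0, -0.04], [0, 0, 0], 20], [[-0.03, 0, -0.04], [0, 0, 0], 20], [[-0.03, 0, -0.04], [0, 0, 0], 20], [[0, 0, 0], [0, 0, 0], 20], [[0, 0, 0], [0, 0, 0], 20]])

```text
clock: 18.15
eef_pos: [411.7, 3.5, 156.7]
tcp_rot: [-3.142, -0.005, 0.002]
contact_force: [1.0, -0.4, -0.2]
opening: 0.201
```

```bash
python3 look.py top5 282 144 354 184; python3 -c "
from rig import *;import cv2
f=grab_frame('side');cv2.imwrite('pics/side5.png',cv2.resize(f['pixels'][120:290,190:430,::-1],None,fx=3,fy=3))
s=sense();print(s['clock'],s['eef_pos'],s['contact_force'])"
```

```text
140 804.5 (array([678.2,   4.3]), array([88.5, 61.5]), -0.83)
155 725.0 (array([679.4,   3.2]), array([85.9, 58.7]), -0.85)
18.25 [411.38090043   3.45087083 154.94859186] [-0.08620885  0.40763047 -0.41134199]
```

View pics/top5.png

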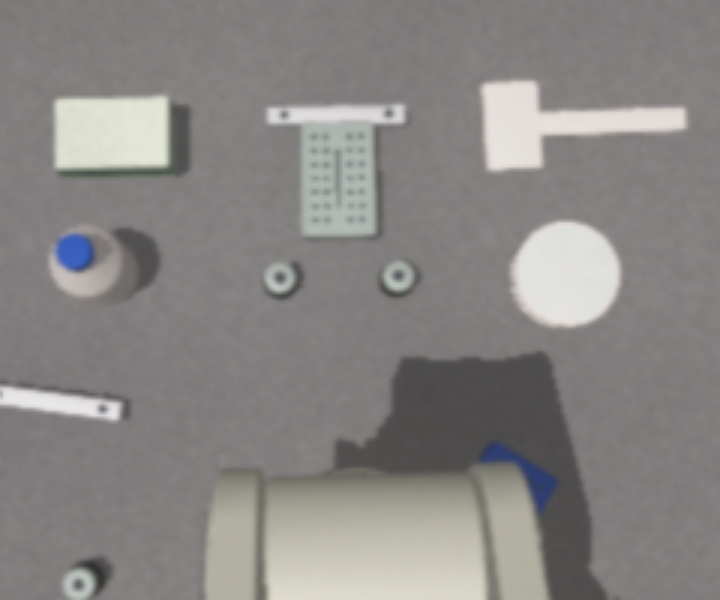

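View pics/side5.png

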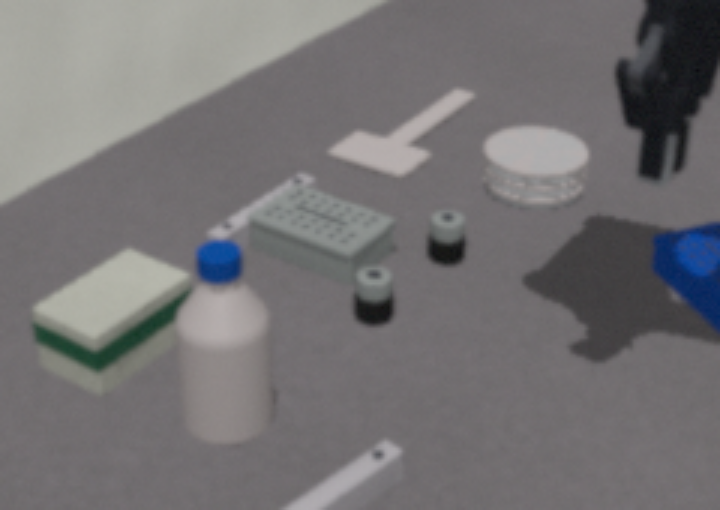

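Both views show the cassette against the bar, square and past the posts, with the bystanders unmoved. The box measurement was clipped at its front by the search window. Its rear edge, at x≈634, gives a centre of about 684 against the 683 target.

```bash
python3 -c "
from rig import *;print(sign_off())"
```

```text
the job is handed in; nothing more can be done
None
```

I pushed the steel cassette square and onto the gap line from its side. Then I pushed it from behind, lengthwise between the posts of the right-hand dock and up against the stop bar. I backed the arm clear and handed the job in at about 18 s; sign-off gives no verdict.

**Last checks:**
- **Contact with the bar:** the pushing force rose from about 2 N to 9 N as the cassette met the bar. The last 1 mm press moved it no further.
- **Position along the dock:** in the top view its rear edge is at x≈634 mm, so its centre is about 86 mm past the posts' midpoint (target 85 mm).
- **Squareness and side offset:** it is within about 1 mm of the gap line and about 1° of square.
- **Bystanders:** in both views the bottle, dishes, carton and scraper look unmoved. I judged that by eye and did not re-measure them.

**Weaker checks:** the final box fit was clipped at the bar by my search window, so its raw centre (678 mm) is not valid and I used the rear edge instead. While the arm hid the cassette in the gap, I followed it by tool position and force only.

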